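# Put the ring weights away on their post

## Robot

A 6-joint arm with a two-finger parallel gripper is mounted at the origin on the work surface. World frame = base frame: x ahead of the robot, y to its left, z up, the work surface at z = 0. Lengths are in m, angles in rad, forces in N, time in s.
With the tool pointing down it reaches from about 0.3 to 0.825 m from the base axis. Payload 5.4 kg.
Tool frame: the origin (TCP) lies at the very end of the fingers, on their centre line; the grasp point (between the pads) lies 19 mm behind it; z points along the fingers, x is the direction in which the jaws open and shut, and the axes are right-handed (so a half turn about z gives the same grasp; the last joint's range is limited). The gripper opens to 92 mm and grips with 3 to 60 N. Pads are 20 mm wide; open, the fingers measure 128 mm over their backs; the gripper's body (75 mm by 189 mm) begins 69 mm behind the grasp point.
Start: joints at [1.134, 0.158, 1.597, -0, 1.386, -0.21], TCP at [0.129, 0.56, 0.215] pointing down, gripper open.
Joint ranges: [-2.91, 2.91], [-0.94, 2.29], [0.18, 2.7], [-1.29, 4.43], [0.17, 2.64], [-3, 3]. Speed limits (rad/s): [2.57, 2.57, 3.14, 3.14, 3.14, 3.14].

## Interface

Orientations are given as a rotation vector (axis times angle).
In Python, from workcell import bot gives the robot as it stands. Calls block until the motion is done:
- bot.goto(position, orientation): joint-space move of the TCP to a pose.
- bot.line_to(position, rot=None, max_speed=0.15): straight line of the TCP; rot=None keeps the orientation; max_speed is the mean speed in m/s.
- bot.set_joints(angles): joint-space move.
- bot.set_gripper(opening, newtons=None): opening from 0.0 (shut) to 1.0 (fully open); newtons is the grip in N (None keeps the last); returns when the fingers have stopped.
- bot.hold(seconds).
- bot.inverse_kinematics(position, orientation): joint angles nearest the present ones, or None.
- bot.read_camera(name): name is "side" or "top" or "wrist"; returns a dict with "pixels" (420x560x3 uint8, blue, green, red), "fx", "fy", "cx", "cy" (pixels), "R" (3x3) and "t" (3): a world point X has camera coordinates R X + t. Camera axes: x right, y down, z forward; pixel columns grow to the right and rows downward; lengths in m; the calibration is good to about 2 mm. A picture is of the moment at which its call begins. There is no depth.
A pose or a line that the arm cannot do raises bot.MotionError and nothing moves.
- bot.job_done(): hands the job in, once; it reports no verdict.
Readings, each from a call of its own:
- bot.current_clock(): time.
- bot.current_joints(): joint angles.
- bot.current_joint_vel(): joint speeds.
- bot.current_effort(): joint torques, N m.
- bot.current_ee_pos(): TCP position.
- bot.current_tool_rot(): TCP orientation.
- bot.current_contact_force(): force on the tool from outside, world axes, zero at the start.
- bot.current_ft_torque(): the same for the moment, N m.
- bot.current_opening(): opening from 0.0 (shut) to 1.0 (fully open).
Only numpy, scipy, OpenCV 4.12 (cv2) and the standard library are available. Lean on these libraries where they do the work, as an engineer would, in place of code of your own. Each camera call takes 0.05 s, during which the arm holds its last target.

## Task

Tidy the two steel ring weights in the fume hood onto the short post of the small stand with the round base: thread the larger ring over the post first, so that it lies flat on the base, then the smaller ring on top of it. Lower them on rather than letting them fall down the post, and leave both lying flat and at rest.

Things in the scene. Friction and masses are not known exactly. Their poses are not given: they have to be found in the camera images.
- large_ring: The larger ring weight: plain round steel ring, outside diameter 66 mm, round through-hole 36 mm, height 25 mm, about 0.5 kg, lying flat and loose on the table. Origin: centre of its underside, on the hole's axis; z is the ring's axis, up.
- small_ring: The smaller ring weight: plain round steel ring, outside diameter 50 mm, round through-hole 32 mm, height 25 mm, about 0.25 kg, lying flat and loose on the table. Origin: centre of its underside, on the hole's axis; z is the ring's axis, up.
- round_stand: The stand, fixed to the table: dark steel round base, diameter 90 mm, 10 mm thick, with an upright steel post, diameter 10 mm, at its centre, its top 70 mm above the table. Origin: centre of the base's underside at table height, on the post's axis; z up. Another stand, with a square base, is not meant. Bystanders near the rings and stand are under 95 mm high, centres 120 mm or more away.
Things that resemble listed ones, but are neither listed nor needed, are in the scene too. Leave any orange look-alike of the small_ring alone.

How it is judged:
By the outcome, as a careful person would: the job done as asked, in the order asked, and still so for the second after the job is handed in, with the robot touching nothing.
It also fails if it takes over 64 s, if anything falls off the work surface, if the arm or the gripper's body presses on something with over 40 N, if the wrist force passes 120 N, or if a joint passes its speed limit or range.

## Working session

There is one attempt and no reset: what is moved stays moved. The work goes in short steps, each a Python script; the robot and the scene stay as the last script left them, time stands still between calls to the robot, and variables do not carry over. Pictures are saved under pics/ and viewed, and the job is handed in when it is done.

```bash
ls; mkdir -p pics; python3 - <<'E'
from workcell import bot
import cv2
print(bot.current_clock(), bot.current_opening(), bot.current_tool_rot())
for n in ["side","top","wrist"]:
    c=bot.read_camera(n); cv2.imwrite(f"pics/{n}0.png",c["pixels"])
    print(n,c["fx"],c["cx"],c["cy"],c["R"],c["t"])
E
```

```text
pics
0.0 1.0014429386389005 [ 2.45790219  1.95524773 -0.00261927]
side 449.33693485507007 274.50889143874053 213.5701581302941 [[ 0.9313075  -0.36396846  0.01390322]
 [-0.27005397 -0.71561014 -0.64418396]
 [ 0.24441193  0.59617874 -0.76474422]] [-0.52531491  0.14947657  0.84058886]
top 459.1363108500927 281.57765034830715 214.70603491586485 [[ 0.06104222 -0.99812919  0.00345894]
 [-0.97415465 -0.06033036 -0.21767627]
 [ 0.21747772  0.0099179  -0.9760149 ]] [-0.0577159   0.55333941  0.87019653]
wrist 327.34861778624617 280.733950870794 209.83363478979365 [[ 0.22487152  0.9743864  -0.00198421]
 [ 0.94033394 -0.21647824  0.26250574]
 [ 0.25535248 -0.06089589 -0.96492839]] [-0.57373186 -0.02851511  0.39112849]
```

View pics/side0.png

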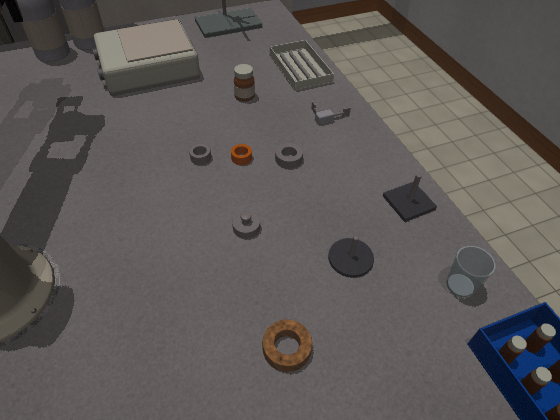

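View pics/top0.png

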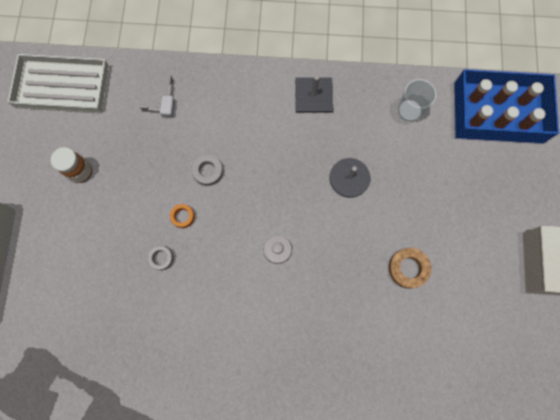

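View pics/wrist0.png

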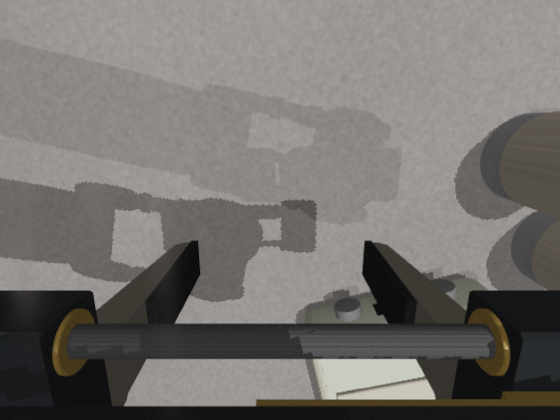

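The side and top views show these candidates, with pixels from the top view:
- **Large ring:** the grey ring at (208,170) fits. The cork ring at (410,268) is brown, not steel, and the disc at (278,250) has a knob and no through-hole.
- **Small ring:** the grey ring at (161,258) fits. The ring at (182,216) is the orange look-alike.
- **Stand:** the round base at (350,177) fits. The one at (314,95) has a square base.

I'll confirm with enlarged crops and measure.

```bash
cat > h.py <<'E'
import numpy as np, cv2
from workcell import bot
def ray(c,uv,z):
    d=np.array([(uv[0]-c["cx"])/c["fx"],(uv[1]-c["cy"])/c["fy"],1.])
    R=np.array(c["R"]);o=-R.T@np.array(c["t"]);w=R.T@d
    return o+w*(z-o[2])/w[2]
def crop(c,u,v,h,name,s=5):
    p=c["pixels"];u=int(u);v=int(v)
    cv2.imwrite(f"pics/{name}.png",cv2.resize(p[max(0,v-h):v+h,max(0,u-h):u+h],None,fx=s,fy=s,interpolation=cv2.INTER_CUBIC))
E
python3 - <<'E'
from h import *
c=bot.read_camera("top");s=bot.read_camera("side")
p=c["pixels"];q=s["pixels"]
def z(p,u,v,h=32): return cv2.resize(p[v-h:v+h,u-h:u+h],(264,264),interpolation=cv2.INTER_CUBIC)
a=np.hstack([z(p,208,170),z(p,161,258),z(p,350,177)])
b=np.hstack([z(q,289,155),z(q,200,153),z(q,351,250)])
cv2.imwrite("pics/cand.png",np.vstack([a,b]))
E
```

```text
(no output)
```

View pics/cand.png

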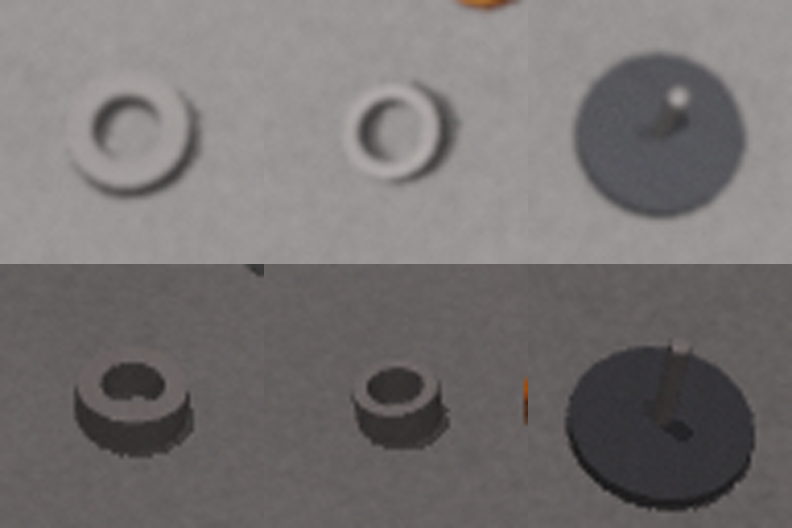

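The crops confirm it: both grey rings have through-holes, with different wall widths, and the round stand is a disc with an upright post. Next I'll measure in both views.

```bash
python3 - <<'E'
from h import *
T=bot.read_camera("top");S=bot.read_camera("side")
out=[]
def blob(c,u,v,h,f,name):
    g=cv2.cvtColor(c["pixels"],cv2.COLOR_BGR2GRAY)[v-h:v+h,u-h:u+h]
    k=8
    G=cv2.resize(g,None,fx=k,fy=k,interpolation=cv2.INTER_CUBIC)
    M=f(G).astype(np.uint8)*255
    M=cv2.morphologyEx(M,cv2.MORPH_OPEN,np.ones((9,9)))
    return G,M,lambda e:(u-h+(e[0]+.5)/k-.5, v-h+(e[1]+.5)/k-.5)
def report(tag,c,u,v,h,f,z,inner=False):
    G,M,back=blob(c,u,v,h,f,tag)
    cs,hi=cv2.findContours(M,cv2.RETR_CCOMP,cv2.CHAIN_APPROX_NONE)
    V=cv2.cvtColor(G,cv2.COLOR_GRAY2BGR)
    for i,ct in enumerate(cs):
        if cv2.contourArea(ct)<1500: continue
        pts=np.array([ray(c,back(p[0]),z)[:2] for p in ct],np.float32)
        ctr,r=cv2.minEnclosingCircle(pts)
        e=cv2.fitEllipse(pts) if len(pts)>5 else None
        print(tag,"hole" if hi[0][i][3]>=0 else "outer","px",np.round(back(cv2.fitEllipse(ct)[0]),1),"fit",np.round(e[0],4),np.round(e[1],4),"mec",np.round(ctr,4),round(r*2,4))
        cv2.drawContours(V,cs,i,(0,0,255),1)
    out.append(cv2.resize(V,(260,260)))
gT=cv2.cvtColor(T["pixels"],cv2.COLOR_BGR2GRAY);gS=cv2.cvtColor(S["pixels"],cv2.COLOR_BGR2GRAY)
for nm,u,v in [("L",289,155),("s",200,153)]:
    print(nm,gS[v-30:v-20,u-20:u+20].mean(), gS[v-14:v+14:2,u])
for nm,u,v in [("L",208,170),("s",161,258)]:
    print(nm,gT[v-30:v-24,u-20:u+20].mean(), gT[v,u-24:u+24:2])
report("L side",S,289,155,30,lambda G:G<75,.025)
report("s side",S,200,153,30,lambda G:G<75,.025)
report("stand side",S,351,254,32,lambda G:G<72,.01)
report("L top",T,208,170,30,lambda G:G>165,.025)
report("s top",T,161,258,30,lambda G:G>165,.025)
report("stand top",T,350,177,30,lambda G:G<115,.01)
cv2.imwrite("pics/seg.png",np.vstack([np.hstack(out[:3]),np.hstack(out[3:])]))
E
```

```text
L 95.9025 [ 92 102 103  57  51  50  53  94  99  98  74  50  52  51]
s 97.85 [ 98  97  96 104  53  53  53  55  99  90  54  51  52  61]
L 151.0875 [147 147 147 148 152 155 155 113  83 121 144 150 149 149 147 151 155 157
 147  88 113 149 151 152]
s 149.7875 [151 150 147 150 147 152 164 131  66  95 140 148 148 146 146 163 166 109
  75 116 148 148 149 150]
L side outer px [289.2 160.3] fit [0.6462 0.117 ] [0.061  0.0657] mec [0.6469 0.1212] 0.0732
L side outer px [288.7 151.2] fit [0.657  0.1461] [0.032 0.038] mec [0.6565 0.1447] 0.0376
s side outer px [201.5 158.9] fit [0.4563 0.1928] [0.0468 0.0534] mec [0.4559 0.197 ] 0.0591
s side outer px [199.3 150.2] fit [0.4592 0.2235] [0.0308 0.0323] mec [0.4592 0.2234] 0.033
stand side outer px [350.7 257.6] fit [ 0.6601 -0.1697] [0.0906 0.0955] mec [ 0.66  -0.169] 0.0974
s top outer px [161.6 261.5] fit [0.4501 0.2174] [0.0207 0.0313] mec [0.4488 0.2159] 0.0341
stand top outer px [349.4 177.6] fit [ 0.6596 -0.1657] [0.0888 0.0911] mec [ 0.6599 -0.1654] 0.0919
```

View pics/seg.png

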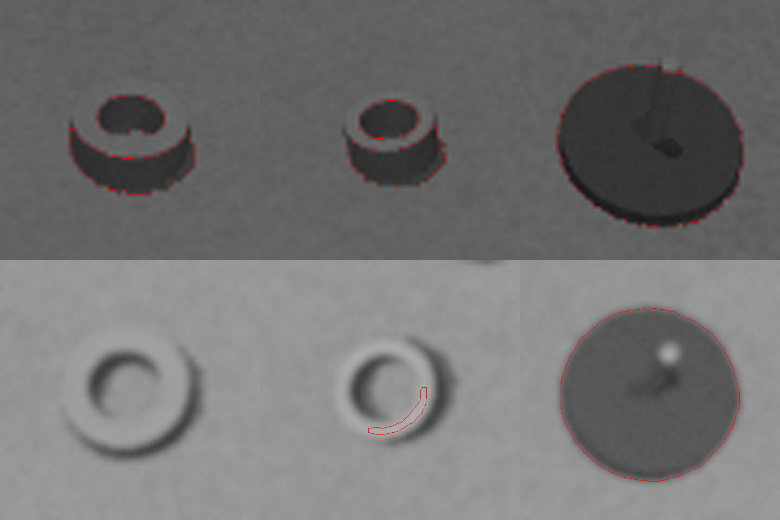

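```bash
cat >> h.py <<'E'
from scipy.spatial.transform import Rotation as Ro
def down(a):
    c,s=np.cos(a),np.sin(a)
    return Ro.from_matrix([[c,s,0],[s,-c,0],[0,0,-1]]).as_rotvec()
E
python3 - <<'E'
from h import *
T=bot.read_camera("top");S=bot.read_camera("side")
print("L top face", ray(T,(207.6,169.8),.025)); print("s top face", ray(T,(160.5,257.8),.025))
print("orange", ray(T,(182,216),.02), "clamp",ray(T,(166,105),.03))
# post tips (bright blob)
for n,c,(u,v,h) in [("top",T,(354,170,5)),("side",S,(355,240,9))]:
    g=cv2.cvtColor(c["pixels"],cv2.COLOR_BGR2GRAY)[v-h:v+h+1,u-h:u+h+1].astype(int)
    if n=="side": print(g)
    m=g>(120 if n=="top" else 999)
    if m.any():
        ys,xs=np.nonzero(m); w=g[m]-100.
        uv=(u-h+np.average(xs,weights=w),v-h+np.average(ys,weights=w)); print(n,uv,ray(c,uv,.07))
for a in [0.3,0.6,0.9,1.2,1.57,2.2,-.3,-.6]:
    for p in [(.656,.145,.15),(.459,.2235,.15),(.66,-.167,.15)]:
        q=bot.inverse_kinematics(list(p),list(down(a))); print(a,p,None if q is None else np.round(q,2))
E
```

```text
L top face [0.65296394 0.1418791  0.025     ]
s top face [0.45748558 0.22056576 0.025     ]
orange [0.54915656 0.18702404 0.02      ] clamp [0.79528876 0.24723464 0.03      ]
top (np.float64(354.09651898734177), np.float64(168.12816455696202)) [ 0.66099604 -0.16653411  0.07      ]
[[ 98  97  93  93  95  95  92  94  95  96  96  98  93  95  94  95  94  94
   94]
 [ 93  95  92  94  95  94  93  89  90  93  95  96  94  92  92  94  93  91
   93]
 [ 92  92  96  95  95  96  93  92  92  92  95  94  93  91  92  92  93  93
   95]
 [ 94  94  98  96  98  97  97  95  93  94  95  92  92  93  93  94  95  93
   92]
 [ 96  96  95  94  96  95  95  97  92  93  93  93  93  93  92  93  93  95
   95]
 [ 96  96  97  97  93  94  96  84 101 102 101  97  94  92  93  94  95  96
   95]
 [ 95  94  96  98  97  97  95  82 102 103 103 102  97  92  95  97  98  98
   98]
 [ 64  57  58  59  69  66  66  47 109 109 104 101  83  95  95  97  95  98
   98]
 [ 54  53  52  53  55  53  52  48  77  82  87  81  68  96  94  97  96  96
   97]
 [ 52  52  54  53  54  54  49  48  52  55  54  54  57  66  83  93  94  95
   95]
 [ 53  5
[... 1538 characters left out ...]
 -1.53]
1.57 (0.459, 0.2235, 0.15) [ 0.22  0.05  1.85  0.    1.25 -1.35]
1.57 (0.66, -0.167, 0.15) [-0.42  0.48  1.33  0.    1.33 -1.99]
2.2 (0.656, 0.145, 0.15) [ 0.04  0.45  1.36 -0.    1.33 -2.16]
2.2 (0.459, 0.2235, 0.15) [ 0.22  0.05  1.85 -0.    1.25 -1.98]
2.2 (0.66, -0.167, 0.15) [-0.42  0.48  1.33 -0.    1.33 -2.62]
-0.3 (0.656, 0.145, 0.15) [0.04 0.45 1.36 0.   1.33 0.34]
-0.3 (0.459, 0.2235, 0.15) [0.22 0.05 1.85 0.   1.25 0.52]
-0.3 (0.66, -0.167, 0.15) [-0.42  0.48  1.33  0.    1.33 -0.12]
-0.6 (0.656, 0.145, 0.15) [ 0.04  0.45  1.36 -0.    1.33  0.64]
-0.6 (0.459, 0.2235, 0.15) [ 0.22  0.05  1.85 -0.    1.25  0.82]
-0.6 (0.66, -0.167, 0.15) [-0.42  0.48  1.33 -0.    1.33  0.18]
```

```bash
python3 - <<'E'
from h import *
a=1.19
print(bot.current_clock())
bot.goto([.6548,.1433,.12],list(down(a)))
print(bot.current_clock(), bot.current_ee_pos())
W=bot.read_camera("wrist"); p=W["pixels"].copy()
R=np.array(W["R"]);t=np.array(W["t"])
for r in (.033,.018):
    pts=[]
    for th in np.linspace(0,6.283,60):
        X=R@np.array([.6548+r*np.cos(th),.1433+r*np.sin(th),.025])+t
        pts.append([W["fx"]*X[0]/X[2]+W["cx"],W["fy"]*X[1]/X[2]+W["cy"]])
    cv2.polylines(p,[np.int32(pts)],True,(0,0,255),1)
cv2.imwrite("pics/w1.png",np.hstack([W["pixels"][:, 100:460],p[:,100:460]]))
E
```

```text
0.45
2.8583 [0.65457949 0.1443952  0.12025682]
```

View pics/w1.png

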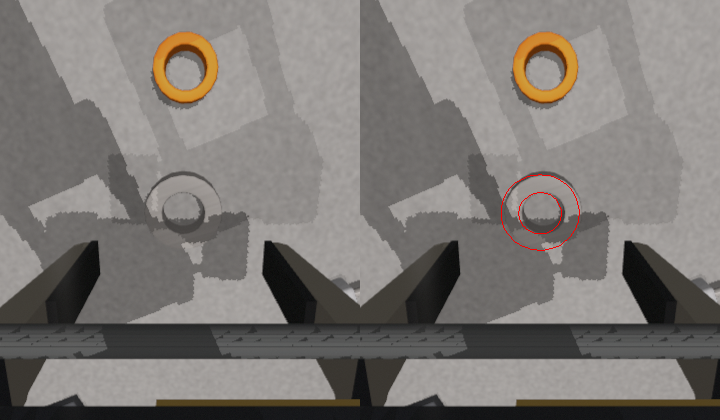

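The wrist view matches the estimate: the ring centre sits about 3 px right of the drawn circle, around (183,210), so roughly 2 mm along the jaw axis, which closing will centre. I'll grasp it now.

```bash
python3 - <<'E'
from h import *
a=1.19
bot.line_to([.6548,.1433,.005],max_speed=.1)
print(bot.current_ee_pos(),bot.current_contact_force())
bot.set_gripper(0.0,newtons=40)
print("open",bot.current_opening()*92, bot.current_contact_force())
bot.line_to([.6548,.1433,.14],max_speed=.12)
bot.hold(.2)
print("open",bot.current_opening()*92, bot.current_contact_force(),bot.current_ft_torque(),bot.current_ee_pos(),bot.current_clock())
W=bot.read_camera("wrist");cv2.imwrite("pics/w2.png",W["pixels"])
S=bot.read_camera("side");cv2.imwrite("pics/s2.png",S["pixels"])
E
```

```text
[0.65560772 0.14334212 0.00601169] [ 0.42264481  1.01453912 -0.74884536]
open 64.30451358605602 [1.48228606 2.12408003 0.65107332]
open 63.843593634880165 [ 0.03044     0.27537488 -5.07944324] [-0.05715764  0.0228857   0.00105628] [0.65435535 0.14328852 0.13913654] 6.2083
```

View pics/w2.png

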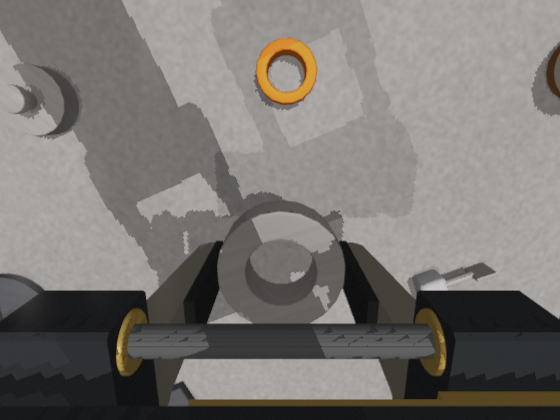

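View pics/s2.png

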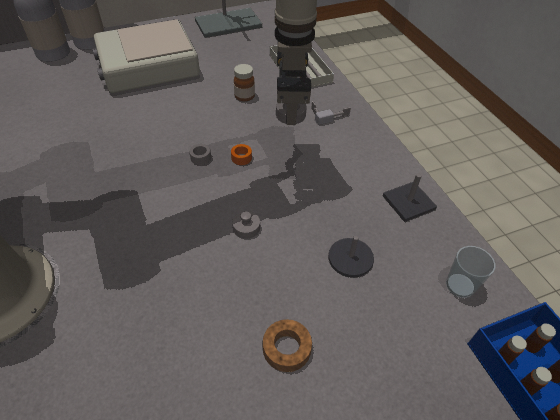

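The ring is lifted: the wrist carries 5.1 N, and the view shows it level between the pads with the hole at about (282,270). Next I'll compare the hole's position with the tool axis and move to above the post.

```bash
python3 - <<'E'
from h import *
e=np.array(bot.current_ee_pos());W=bot.read_camera("wrist");p=W["pixels"].copy()
R=np.array(W["R"]);t=np.array(W["t"])
zt=e[2]-.006+.025
for r in (.033,.018):
    pts=[]
    for th in np.linspace(0,6.283,80):
        X=R@np.array([e[0]+r*np.cos(th),e[1]+r*np.sin(th),zt])+t
        pts.append([W["fx"]*X[0]/X[2]+W["cx"],W["fy"]*X[1]/X[2]+W["cy"]])
    cv2.polylines(p,[np.int32(np.round(pts))],True,(0,0,255),1)
z=lambda q:cv2.resize(q[190:350,200:360],(400,400),interpolation=cv2.INTER_NEAREST)
cv2.imwrite("pics/w3.png",np.hstack([z(W["pixels"]),z(p)]))
a=1.19
bot.goto([.6603,-.1672,.14],list(down(a)))
bot.hold(.2)
print(bot.current_ee_pos(),bot.current_clock())
cv2.imwrite("pics/w4.png",bot.read_camera("wrist")["pixels"])
S=bot.read_camera("side")["pixels"];T=bot.read_camera("top")["pixels"]
z=lambda q,u,v:cv2.resize(q[v-60:v+60,u-60:u+60],(400,400),interpolation=cv2.INTER_CUBIC)
cv2.imwrite("pics/st4.png",np.hstack([z(S,351,225),z(T,354,165)]))
E
```

```text
[ 0.66059636 -0.16563281  0.13998782] 7.7417
```

View pics/w3.png

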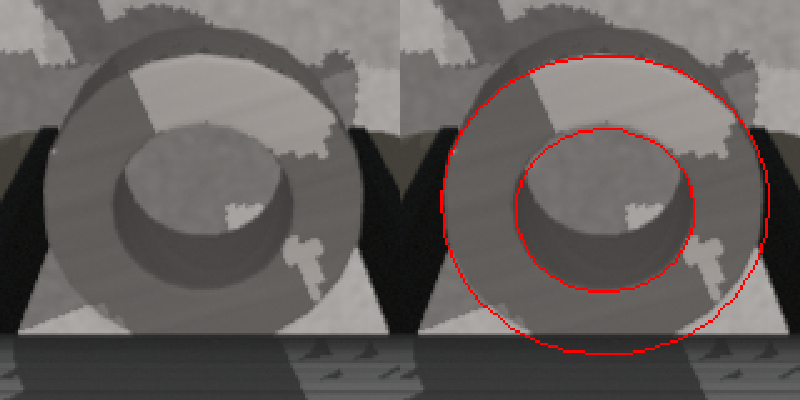

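View pics/w4.png

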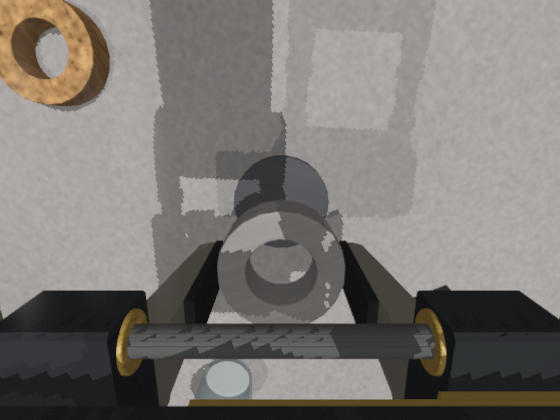

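View pics/st4.png

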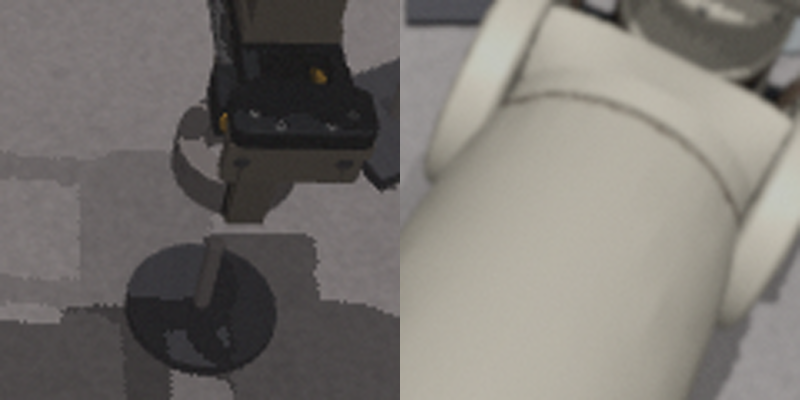

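The overlay circles fall on the held ring's hole and rim within about 1 mm, and the side view shows the post below the ring. I'll lower it with force checks.

```bash
cat >> h.py <<'E'
def lower(x,y,z1,zmin,rise=4.0):
    f0=np.array(bot.current_contact_force()); z=z1
    while z>=zmin:
        bot.line_to([x,y,z],max_speed=.03); f=np.array(bot.current_contact_force())
        if abs(f[2]-f0[2])>rise or np.hypot(*(f-f0)[:2])>8: break
        z-=.001
    print("stop z",z,"f",f,"f0",f0,bot.current_ee_pos(),bot.current_clock()); return z
E
python3 - <<'E'
from h import *
x,y=.6603,-.1672
f0=np.array(bot.current_contact_force())
for z in (.085,.06,.04,.022):
    bot.line_to([x,y,z],max_speed=.08)
    f=np.array(bot.current_contact_force())-f0; print(z,f)
    if np.linalg.norm(f)>8: raise SystemExit("contact")
lower(x,y,.0195,.0125)
cv2.imwrite("pics/w5.png",bot.read_camera("wrist")["pixels"])
S=bot.read_camera("side")["pixels"]
cv2.imwrite("pics/s5.png",cv2.resize(S[165:305,280:420],(560,560),interpolation=cv2.INTER_CUBIC))
E
```

```text
0.085 [-0.52550176  0.09983785  0.69140361]
0.06 [-0.09131331  0.54648605  0.17858344]
0.04 [-0.48914678  0.5762463  -0.07838935]
0.022 [ 0.80344731  0.53070638 -0.19707404]
stop z 0.014499999999999996 f [-4.33564826  0.59372069  2.34985003] f0 [ 1.44142004e+00  4.64472049e-03 -5.80862263e+00] [ 0.66038474 -0.16725756  0.0153282 ] 11.4667
```

View pics/w5.png

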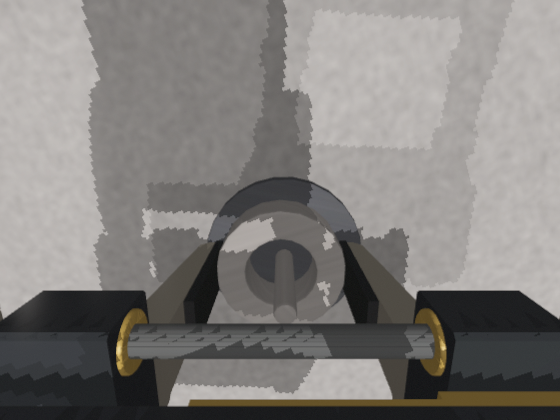

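View pics/s5.png

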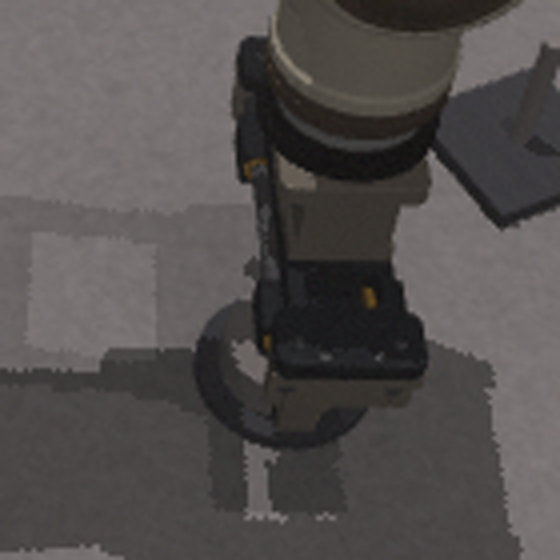

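The wrist view shows the post (284,285) through the middle of the hole, and the force jumped by 8 N at base height, so the ring is seated. I'll release and retreat, then check on the way to the small ring.

```bash
python3 - <<'E'
from h import *
a=1.19
bot.set_gripper(1.0); print(bot.current_opening())
bot.line_to([.6603,-.1672,.13],max_speed=.12)
bot.goto([.4583,.222,.12],list(down(a)))
bot.hold(.1)
print(bot.current_ee_pos(),bot.current_contact_force(),bot.current_clock())
e=(.4583,.222)
W=bot.read_camera("wrist"); p=W["pixels"].copy()
R=np.array(W["R"]);t=np.array(W["t"])
for r in (.025,.016):
    pts=[]
    for th in np.linspace(0,6.283,60):
        X=R@np.array([e[0]+r*np.cos(th),e[1]+r*np.sin(th),.025])+t
        pts.append([W["fx"]*X[0]/X[2]+W["cx"],W["fy"]*X[1]/X[2]+W["cy"]])
    cv2.polylines(p,[np.int32(np.round(pts))],True,(0,0,255),1)
cv2.imwrite("pics/w6.png",np.hstack([W["pixels"][:, 100:460],p[:,100:460]]))
S=bot.read_camera("side")["pixels"];T=bot.read_camera("top")["pixels"]
z=lambda q,u,v:cv2.resize(q[v-30:v+30,u-30:u+30],(400,400),interpolation=cv2.INTER_CUBIC)
cv2.imwrite("pics/st6.png",np.hstack([z(S,351,250),z(T,350,175)]))
E
```

```text
1.001725368231906
[0.45918249 0.22133575 0.12015023] [ 0.39984062 -0.0234431   0.6378118 ] 14.9667
```

View pics/w6.png

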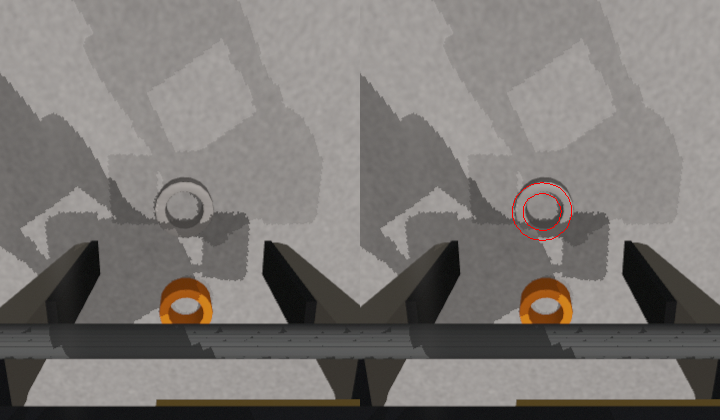

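View pics/st6.png

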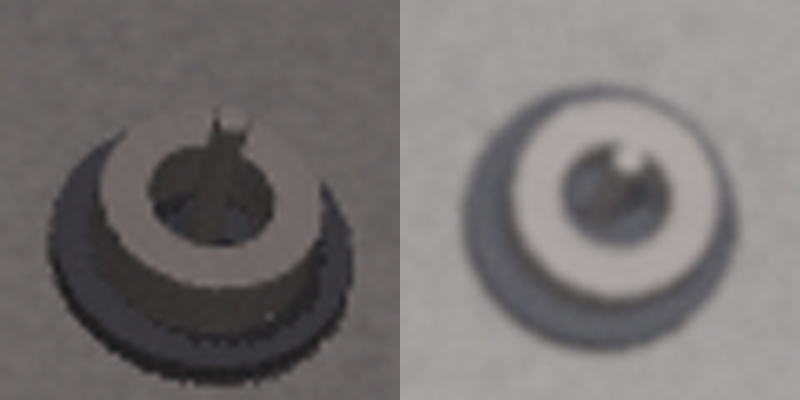

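The large ring lies flat on the base around the post, seen in both views. The small grey ring at (184,208) in the wrist view matches its estimate within 2 mm, and the orange one stays clear below it. I'll grasp the small ring.

```bash
python3 - <<'E'
from h import *
bot.line_to([.459,.222,.005],max_speed=.1)
print(bot.current_ee_pos(),bot.current_contact_force())
bot.set_gripper(0.0,newtons=30)
print("open",bot.current_opening()*92)
bot.line_to([.459,.222,.16],max_speed=.12)
bot.hold(.2)
print("open",bot.current_opening()*92, bot.current_contact_force(),bot.current_clock())
e=np.array(bot.current_ee_pos());W=bot.read_camera("wrist");p=W["pixels"].copy()
R=np.array(W["R"]);t=np.array(W["t"])
zt=e[2]-.006+.025
for r in (.025,.016):
    pts=[]
    for th in np.linspace(0,6.283,80):
        X=R@np.array([e[0]+r*np.cos(th),e[1]+r*np.sin(th),zt])+t
        pts.append([W["fx"]*X[0]/X[2]+W["cx"],W["fy"]*X[1]/X[2]+W["cy"]])
    cv2.polylines(p,[np.int32(np.round(pts))],True,(0,0,255),1)
z=lambda q:cv2.resize(q[190:350,200:360],(400,400),interpolation=cv2.INTER_NEAREST)
cv2.imwrite("pics/w7.png",np.hstack([z(W["pixels"]),z(p)]))
E
```

```text
[0.45968349 0.2221612  0.00571161] [-0.41159588  0.03604398  0.38023827]
open 48.79364587819885
open 48.66764905657743 [ 0.09112904  0.28321725 -2.51129521] 18.7833
```

View pics/w7.png

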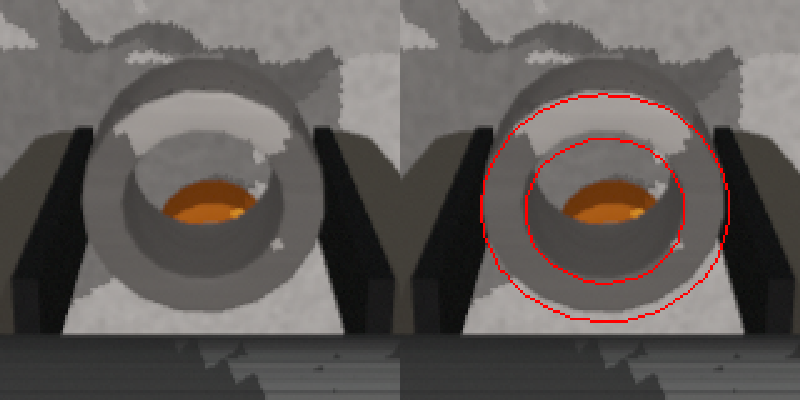

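The small ring is held level with 2.5 N on the wrist, about 1.5 mm off the tool axis, which I'll compensate. Now I'll place it.

```bash
python3 - <<'E'
from h import *
a=1.19
x,y=.6615,-.1677
bot.goto([x,y,.16],list(down(a))); bot.hold(.2)
S=bot.read_camera("side")["pixels"]
f0=np.array(bot.current_contact_force());print(f0,bot.current_ee_pos())
for z in (.11,.085,.06,.047):
    bot.line_to([x,y,z],max_speed=.08)
    f=np.array(bot.current_contact_force())-f0; print(z,f)
    if np.linalg.norm(f)>8: raise SystemExit("contact")
lower(x,y,.0445,.0375,rise=3.5)
W=bot.read_camera("wrist")["pixels"];S2=bot.read_camera("side")["pixels"]
z=lambda q:cv2.resize(q[165:305,280:420],(390,390),interpolation=cv2.INTER_CUBIC)
cv2.imwrite("pics/s8.png",np.hstack([cv2.resize(W[150:350,180:380],(390,390)),z(S2)]))
E
```

```text
[ 0.11177423 -0.44205179 -2.16661834] [ 0.66159249 -0.16675462  0.16019979]
0.11 [0.10440893 0.96625797 0.29277637]
0.085 [-0.33843161  0.48017334 -0.13382314]
0.06 [ 0.02207936 -0.13920063  0.63924279]
0.047 [ 0.0736971   0.11067127 -0.18706066]
stop z 0.03949999999999999 f [-1.87533106  1.23359521  1.64190641] f0 [ 0.18547133 -0.33138051 -2.353679  ] [ 0.66169986 -0.16778201  0.04009191] 24.2
```

View pics/s8.png

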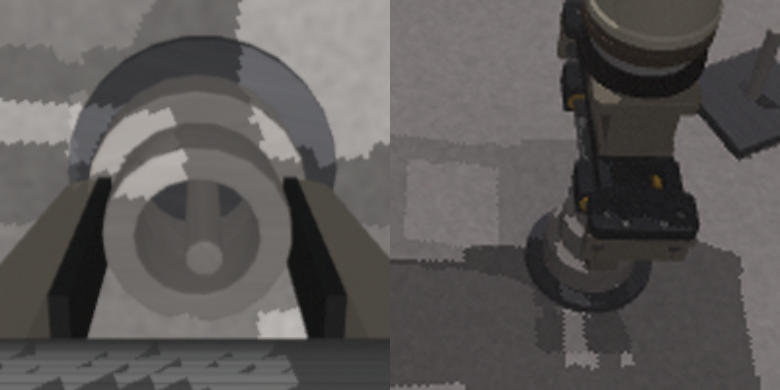

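The post runs through the small ring's hole (crop at (204,250)). Contact came at TCP z 0.0395, which is exactly on top of the large ring. I'll release, retreat and check.

```bash
python3 - <<'E'
from h import *
bot.set_gripper(1.0); print(bot.current_opening())
bot.line_to([.6615,-.1677,.16],max_speed=.12)
bot.goto([.5,.12,.25],list(down(1.19)))
bot.hold(.3)
print(bot.current_contact_force(),bot.current_clock())
Tc=bot.read_camera("top");Sc=bot.read_camera("side")
S=Sc["pixels"];T=Tc["pixels"]
z=lambda q,u,v:cv2.resize(q[v-30:v+30,u-30:u+30],(400,400),interpolation=cv2.INTER_CUBIC)
cv2.imwrite("pics/st9.png",np.hstack([z(S,351,245),z(T,350,172)]))
cv2.imwrite("pics/s9.png",S)
E
```

```text
0.9987850178340885
[ 0.06642326  0.03622499 -0.51948663] 27.825
```

View pics/st9.png

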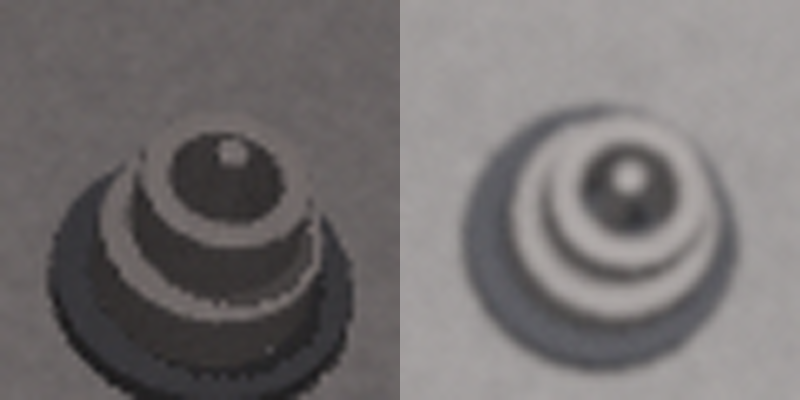

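View pics/s9.png

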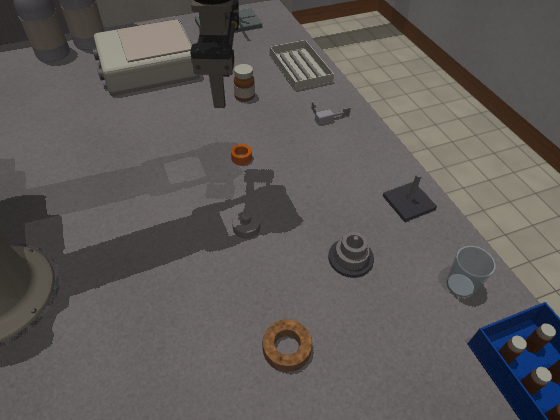

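Both rings are stacked flat and threaded on the round stand, near (351,247) in the side view. The other items are where they started and the arm is clear, so I'm handing in.

```bash
python3 -c "
from workcell import bot
bot.job_done(); print(bot.current_clock())"
```

```text
the job is handed in; nothing more can be done
the job is handed in; nothing more can be done
```

Both rings are on the round stand's post and the job is handed in. The large ring went on first and lies flat on the base, with the small ring flat on top of it. I lowered each one under force checks until it touched and only then released it.

- **Final check:** the side and top pictures, taken at about 28 s of the 64 s allowed, show both rings flat with the post through their holes. The arm was clear of everything, and the orange ring and the other items had not moved.
- **Contact forces:** the largest changes I read were about 8 N for the large ring and 4 N for the small one. I did not sample forces continuously.
- **Disagreements:** the two fixed cameras differed by about 2–4 mm in position, so I averaged them and confirmed with the wrist camera. The gripper opening read about 2 mm (large ring) and 1 mm (small ring) under their true diameters. The large ring still sat within about 1 mm of the tool axis, and the small one's 1.5 mm offset was corrected before placing.

No check failed.

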